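# Hang up the nut wrench, close the filter holder on its dowels and hold it pressed

## Task

The filter sheet is screwed down in the lower half of the filter holder, but the nut wrench still stands on the centre nut: take it off and hang it by its eye on the hook of the stand, and let go of it. Then fit the upper half onto the two dowels, with its hose nipple at the same end as the one on the lower half, press it down firmly so that the seal is well squeezed, and finish while still holding it pressed there, ready for the screws. Leave the bottle, the Petri dishes and the beaker alone.

Things in the scene. Friction and masses are not known exactly. Their poses are not given: they have to be found in the camera images.
- lower: Lower half of an aluminium sheet-filter holder, fixed on the bench on rubber feet: 144 (x) x 100 (y) mm, flat top face 40 mm above the bench. Origin: centre of the underside, at bench level; z up. An 11 mm hose nipple sticks out 34 mm from its +x end. In the middle lies a white filter sheet with a nut (21 mm wide, 8 mm high), framed by a black rubber seal 88 x 68 mm that stands 4 mm proud.
- dowel_a (a point): Tip of the first upright steel dowel of the lower half, at x -60, y -32, z 69 mm from its origin. Both dowels are 10 mm in diameter and rise 29 mm above the top face; the uppermost 9 mm taper to 4.4 mm at the tip.
- dowel_b (a point): Tip of the second dowel, alike, at x +60, y +20, z 69 mm from the lower half's origin.
- seal (a joint): How far the lower half's black rubber seal is squeezed, m: 0 free (4 mm proud of the top face), 0.003 fully. It springs back: 7.5 N starts it moving, 2.5 N more per mm, 15 N squeezes it fully; the weight of the upper half counts towards this, but alone does not move it. 0.002 and more counts as well squeezed.
- upper: Upper half of the holder, loose, right way up on the bench, about 0.6 kg: flange 144 (x) x 100 (y) x 12 mm, on it a raised chamber 96 (x) x 46 (y) mm, from 12 to 40 mm above the underside, to be gripped across its 46 mm (along y). Origin: centre of the underside; z up. Hollow below. Seated, its axes match the lower half's, its underside 44 mm above the bench, 41 with the seal fully squeezed.
- hole_a (a point): Centre, at the underside, of the hole for the first dowel: x -60, y -32 mm from the upper half's origin. Both holes are 13 mm in diameter and go right through the 12 mm flange.
- hole_b (a point): Centre, at the underside, of the hole for the second dowel, alike: x +60, y +20 mm from the upper half's origin.
- upper_nipple (a point): Point on the upper half's hose nipple, 70 mm along +x from its origin and 28 mm above it. The nipple, 11 mm thick, sticks out 34 mm along +x from the +x end of the chamber.
- wrench: Steel nut wrench, 124 mm tall, about 0.22 kg, standing loose and upright on the lower half's centre nut; lifts straight off. Origin: centre of the socket's open lower end (40 mm above the bench at the start); z up along the shank. Socket 31 mm in diameter and 28 mm high, 8 mm of it over the nut; shank 12 mm thick; on top a flat D-shaped handle with an eye.
- wrench_handle (a point): Grip point in the wrench's handle, 104 mm above the wrench's origin. The handle is 40 mm wide (wrench y), 10 mm thick (x), and reaches from 78 to 124 mm above the origin: grip it across its 40 mm.
- wrench_eye (a point): Centre of the oblong eye that goes through the handle along the wrench's x: 101 mm above the wrench's origin, 22 mm wide (y), 26 mm high (88 to 114 mm above the origin).
- hook: Heavy stand with a hook, fixed. Origin: on the bench under the place where things hang; z up. Round foot (90 mm in diameter, 12 mm high) and 14 mm post at x +75 mm; the post ends 196 mm above the bench. From it a 7 mm round bar runs level towards -x, its axis 190 mm above the bench, to x -12 mm, then turns up to its tip. Things go on over the tip, moving along +x.
- hook_seat (a point): Point on the axis of the hook's level bar, 190 mm above the stand's origin, where the tool should hang (anywhere from the upturned tip to 40 mm further towards the post will do).
- hook_tip (a point): Centre of the hook's upturned rounded end: x -26 mm, 201 mm above the bench (its top 204.5 mm).
- media_bottle: Bystander: brown bottle with a paper cap, 68 mm in diameter, 170 mm tall. Origin: centre of its underside.
- dish_stack: Bystander: stack of four closed Petri dishes, 94 mm in diameter, 64 mm high. Origin: centre of its underside.
- beaker: Bystander: white plastic beaker, 84 mm in diameter at the rim, 100 mm high. Origin: centre of its underside.

How it is judged:
By the outcome, as a careful person would: the job done as asked, in the order asked, and still so for the second after the job is handed in, while the arm keeps its last pose, push and grip.
It also fails if it takes over 62 s, if anything falls off the work surface, if the arm or the gripper's body presses on something with over 40 N, if the wrist force passes 120 N, or if a joint passes its speed limit or range.

## Robot

A 6-joint arm with a two-finger parallel gripper is mounted at the origin on the work surface. World frame = base frame: x ahead of the robot, y to its left, z up, the work surface at z = 0. Lengths are in m, angles in rad, forces in N, time in s.
With the tool pointing down it reaches from about 0.3 to 0.875 m from the base axis. Payload 6.4 kg.
Tool frame: the origin (TCP) lies on the centre line of the jaws, within the pads' length; the fingertips stand 25 mm ahead of it and the grasp point (between the pads) lies 6 mm ahead of it; z points along the fingers, y is the line along which they close (so a half turn about z gives the same grasp; the last joint's range is limited). The gripper opens to 85 mm and grips with 20 to 120 N. Pads are 22 mm wide; open, the fingers measure 114 mm over their backs; the gripper's body (76 mm by 85 mm) begins 54 mm behind the grasp point. The pads swing forward as they close: fully open they stand 13 mm farther back than shut.
Start: joints at [0.992, 0.181, 1.607, -0, 1.354, -0.206], TCP at [0.209, 0.536, 0.256] pointing down, gripper open.
Joint ranges: [-2.99, 2.99], [-0.89, 2.07], [0.3, 2.58], [-1.14, 4.28], [0, 2.63], [-3.12, 3.12]. Speed limits (rad/s): [2.57, 2.57, 3.01, 3.14, 3.14, 3.14].

## Interface

Orientations are given as a rotation vector (axis times angle).
In Python, from cell import status, optics, workorder gives the robot as it stands.
- The arm moves only by the tool drive_tool, never from a script. Its argument "series" is a list of rows, each a list of 7 numbers: the turn, a rotation vector about the tool's x, y, z in units of 5 degrees (1.0 is 5 degrees), then the shift along the tool's x, y, z in units of 30 mm (1.0 is 30 mm), then the closure, from -1 (fully open) to 1 (shut). A call has exactly 10 rows; each row is the pose to reach, as a shift and turn from the pose commanded when the call began, along the tool's axes at that moment; what a row does not reach only later rows make up. A row lasts 1/10 s, in which the tool goes at most 50 mm and 8.59 degrees, less where a joint would pass 70% of its speed; a pose out of reach is approached as far as the arm can. A call with a gripper value outside its range is refused whole. The fingers move at their own pace and stop on an object; "force" is the grip in N (left out, the last holds). Time passes only in rows, so rows that repeat a pose let the fingers close, or fill a call up. It gives the time, the measured TCP pose, the force, the opening and the grip force at its end, in the units of the state.
- status.state(): the state, without advancing time (a new reading comes with each control period).
- optics.capture(name): name is "side" or "top"; returns a dict with "frame" (420x560x3 uint8, blue, green, red), "range_z" (420x560 float32, m along the optical axis (not along the pixel's ray), 0 where there is no reading), "fx", "fy", "cx", "cy" (pixels), "position" and "orientation" of the camera in the world. Camera axes: x right, y up, looking along -z (the intrinsics and any distortion apply to the point x, -y, -z); pixel columns grow to the right and rows downward; lengths in m; the calibration is good to about 2 mm. A picture is of the moment at which its call begins.
- workorder.close_job(): hands the job in; it is judged then, once.
The state is a dict: "time": time; "joint_pos": joint angles; "qd": joint speeds; "tau": joint torques, N m; "tcp_pos": TCP position; "eef_rot": TCP orientation; "force": force on the tool from outside, world axes, zero at the start; "moment": the same for the moment, N m; "finger_gap": finger opening in m; "finger_force": force on a finger pad.
Only numpy, scipy, OpenCV 4.12 (cv2) and the standard library are available. Lean on these libraries where they do the work, as an engineer would, in place of code of your own. Each camera call takes 0.05 s, during which the arm holds its last target. There are 200 camera calls.

## Working session

There is one attempt and no reset: what is moved stays moved. The work goes in short steps, Python scripts to look and compute and a tool call to move; the robot and the scene stay as the last step left them, time stands still between calls to the robot, and variables do not carry over. Pictures are saved under pics/ and viewed, at most 10 in all, crops included, and the job is handed in when it is done.

Besides the shell and the picture viewer there is one more tool, called after "Call:" in YAML: its name, and indented under it one key for each argument. drive_tool: Moves the arm, as the interface text tells. Its arguments: {"type":"object","properties":{"series":{"type":"array"},"force":{"type":"number"}},"required":["series"]}

```bash
ls; mkdir -p pics; cat > h.py <<'E'
import numpy as np, cv2
from scipy.spatial.transform import Rotation as R
from cell import status, optics, workorder
def cap(n):
    d=optics.capture(n); o=np.asarray(d["orientation"],float)
    if o.shape==(3,3): M=o
    elif o.size==3: M=R.from_rotvec(o).as_matrix()
    else: M=R.from_quat(o).as_matrix()
    d["M"]=M; return d
def cloud(d):
    z=d["range_z"]; v,u=np.indices(z.shape)
    p=np.stack([(u-d["cx"])/d["fx"]*z,-(v-d["cy"])/d["fy"]*z,-z],-1)
    return p@d["M"].T+np.array(d["position"])
def ray(d,u,v,h):
    r=d["M"]@np.array([(u-d["cx"])/d["fx"],-(v-d["cy"])/d["fy"],-1]); p=np.array(d["position"])
    return p+r*(h-p[2])/r[2]
E
python3 - <<'E'
from h import *
print(status.state())
for n in("side","top"):
    d=cap(n); print({k:v for k,v in d.items() if k not in("frame","range_z","M")}); cv2.imwrite(f"pics/{n}0.png",d["frame"]); np.savez(f"{n}0.npz",**d)
E
```

```text
pics
{'time': 0.0, 'joint_pos': array([ 9.91691263e-01,  1.81547715e-01,  1.60800961e+00,  3.03155288e-05,
        1.35378301e+00, -2.06295083e-01]), 'qd': array([-0.00060374, -0.00028718, -0.00067066,  0.00028119, -0.00157053,
        0.00142052]), 'tau': array([ 1.75681711e-03, -4.44855988e+01, -3.51342916e+01, -2.99234898e-05,
        8.96101585e-03,  1.32420581e-05]), 'tcp_pos': array([0.20912538, 0.53508143, 0.25537958]), 'eef_rot': array([-5.82104006e-01, -3.08648334e+00,  2.51793028e-03]), 'force': array([-0.72766515, -0.32468921, -0.17776925]), 'moment': array([ 0.01107257, -0.00173656, -0.00225826]), 'finger_force': 0.0, 'finger_gap': 0.08513824047773944}
{'fx': 411.84019967722077, 'fy': 411.84019967722077, 'cx': 286.2840371866703, 'cy': 208.81634816085887, 'position': array([ 0.49532181, -0.88753593,  0.91958056]), 'orientation': array([ 0.85239203, -0.03635367, -0.11791286])}
{'fx': 506.9988371956937, 'fy': 506.9988371956937, 'cx': 271.0951309687176, 'cy': 205.261143762074, 'position': array([4.15842534e-01, 8.75707728e-04, 1.58751764e+00]), 'orientation': array([ 0.09744541, -0.11572917, -1.54160129])}
```

View pics/side0.png

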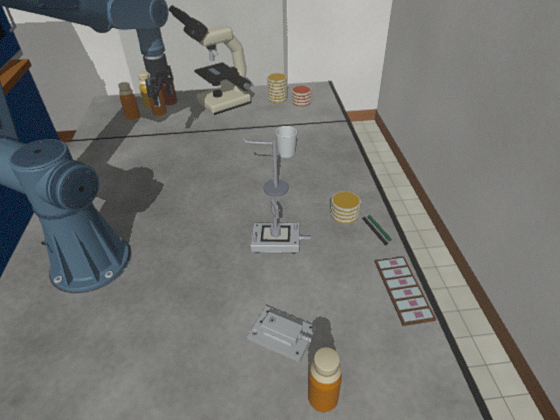

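View pics/top0.png

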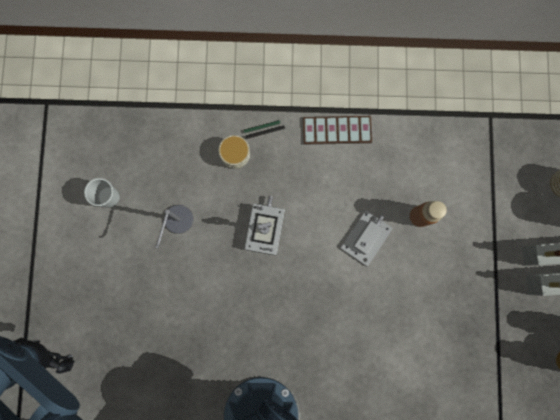

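The side view shows the lower half with the wrench at about (275,235), the hook stand at (276,187) with its bar going left to (245,141), the upper half at (282,332), and the bottle at (325,380). In the top view these are at (265,229), (178,219), (368,238) and (429,212). Next I'll enlarge the crops.

```bash
python3 - <<'E'
from h import *
t=np.load("top0.npz"); s=np.load("side0.npz")
def c(d,u,v,w,h,k): return cv2.resize(d["frame"][v:v+h,u:u+w],None,fx=k,fy=k,interpolation=cv2.INTER_CUBIC)
a=np.hstack([c(t,235,190,80,60,5),c(t,330,205,80,60,5)])
b=np.hstack([c(s,240,200,80,60,5),c(s,240,300,80,60,5)])
cv2.imwrite("pics/c1.png",np.vstack([a,b]))
a=np.hstack([c(t,140,190,80,60,5),c(s,235,130,80,60,5)])
cv2.imwrite("pics/c2.png",a)
for n,d in(("t",t),("s",s)):
    P=cloud(d); print(n,[ (q,P[q[1],q[0]].round(3)) for q in ([(300,300),(265,229),(368,238),(178,219),(429,212)] if n=="t" else [(200,300),(275,248),(282,332),(276,187)])])
E
```

```text
t [((300, 300), array([ 0.341, -0.111,  0.003])), ((265, 229), array([0.549, 0.002, 0.097])), ((368, 238), array([ 0.535, -0.313,  0.044])), ((178, 219), array([0.577, 0.268, 0.049])), ((429, 212), array([ 0.604, -0.462,  0.165]))]
s [((200, 300), array([ 0.33 , -0.187,  0.005])), ((275, 248), array([ 0.549, -0.042,  0.026])), ((282, 332), array([ 0.537, -0.335,  0.04 ])), ((276, 187), array([0.582, 0.27 , 0.011]))]
```

View pics/c1.png

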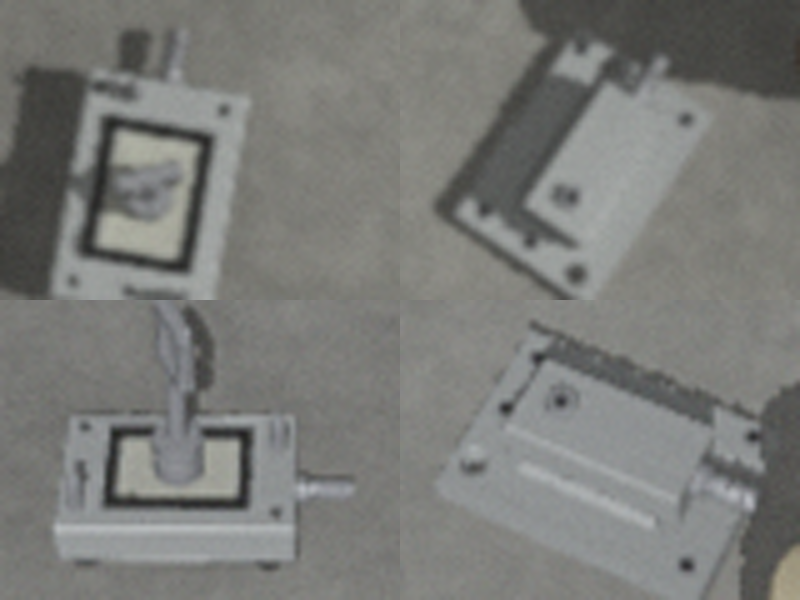

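View pics/c2.png

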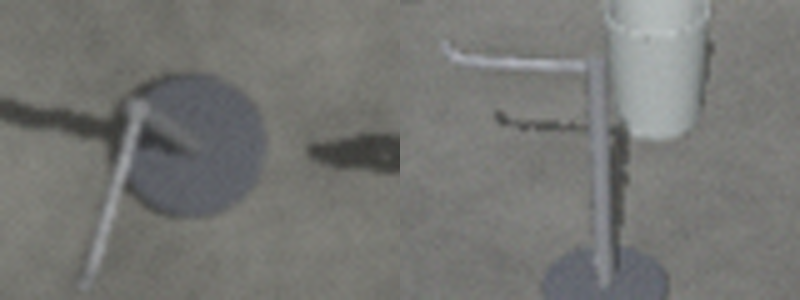

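```bash
cat > m.py <<'E'
from h import *
def rect(d,mask,z,lab):
    v,u=np.nonzero(mask); P=np.array([ray(d,a,b,z)[:2] for a,b in zip(u,v)])
    (c,s,a)=cv2.minAreaRect((P*1000).astype(np.float32)); b=cv2.boxPoints((c,s,a))
    e=[b[1]-b[0],b[2]-b[1]]; L=max(e,key=np.linalg.norm); y=np.degrees(np.arctan2(L[1],L[0])); y=(y+90)%180-90
    print(lab,"c",np.round(c,1),"size",np.round(s,1),"yaw",round(y,2),len(u))
    return c,y
def big(m):
    n,l,s,_=cv2.connectedComponentsWithStats(m.astype(np.uint8)); return l==1+np.argmax(s[1:,4])
def P2(d,u,v):
    r=d["M"]@np.array([(u-d["cx"])/d["fx"],-(v-d["cy"])/d["fy"],-1]); return np.array(d["position"]),r/np.linalg.norm(r)
def tri(d1,p1,d2,p2):
    o1,r1=P2(d1,*p1);o2,r2=P2(d2,*p2)
    k=np.linalg.lstsq(np.stack([r1,-r2],1),o2-o1,rcond=None)[0]; a=o1+k[0]*r1;b=o2+k[1]*r2
    return ((a+b)/2*1000).round(1),round(np.linalg.norm(a-b)*1000,1)
E
python3 - <<'E'
from m import *
D={n:dict(np.load(n+"0.npz")) for n in("top","side")}
box={"top":((235,190,80,62),(325,205,90,62)),"side":((240,205,80,60),(240,300,80,62))}
for n,d in D.items():
    g=cv2.cvtColor(d["frame"],cv2.COLOR_BGR2GRAY); Z=cloud(d)
    for i,lab in enumerate(("low","up")):
        u,v,w,h=box[n][i]; B=np.zeros(g.shape,bool); B[v:v+h,u:u+w]=1
        if i==0:
            X=Z[v:v+h,u:u+w].reshape(-1,3)
            rect(d,big(B&(g<62)&(Z[...,2]>.03)&(Z[...,2]<.06)),.044,n+" seal")
            zz=B&(Z[...,2]>.03)&(Z[...,2]<.052); rect(d,big(zz),.04,n+" lowtop")
        else:
            zz=big(B&(Z[...,2]>.03)&(Z[...,2]<.052)); print(np.median(Z[zz][:,2]))
            zo=cv2.morphologyEx(zz.astype(np.uint8),cv2.MORPH_OPEN,np.ones((7,7)))>0
            rect(d,zo,.04,n+" chamber")
            zf=big(B&(Z[...,2]>.0085)); zo=cv2.morphologyEx(zf.astype(np.uint8),cv2.MORPH_OPEN,np.ones((7,7)))>0
            rect(d,zo,.012,n+" flange")
t,s=D["top"],D["side"]
q=lambda u0,v0,x,y:(u0+(x+.5)/5-.5,v0+(y+.5)/5-.5)
for lab,a,b in [
 ("low corner +x-y",q(235,190,222,108),q(240,200,277,512-300)),
 ("low screw -x+y?",q(235,190,72,281),q(240,200,84,426-300)),
 ("up port",q(330,205,565-400,195),q(240,300,561-400,400-300)),
 ("up +x+y screw",q(330,205,580-400,47),q(240,300,753-400,436-300)),
 ("up +x-y screw",q(330,205,685-400,118),q(240,300,687-400,564-300)),
 ("up -x-y holeA",q(330,205,575-400,272),q(240,300,473-400,462-300)),
 ("up -x mid",q(330,205,530-400,240),q(240,300,506-400,407-300)),
 ("up -x+y",q(330,205,485-400,208),q(240,300,539-400,356-300)),
 ("hook tip",q(140,190,86,287),q(235,130,448-400,45)),
 ("hook bar end",q(140,190,135,108),q(235,130,600-400,65)),
 ("hook post foot",q(140,190,195,150),q(235,130,605-400,285)),
 ]: print(lab,tri(t,a,s,b))
E
```

```text
top seal c [559.7  33. ] size [ 9.2 82.2] yaw -9.16 45
top lowtop c [569.1   1.3] size [ 99.7 173.3] yaw -8.64 1371
0.03969221447680282
top chamber c [ 538.6 -318.4] size [ 46.3 101.4] yaw -26.22 381
top flange c [ 545.3 -321.5] size [ 66.7 127.1] yaw -33.41 695
side seal c [553.9   3.6] size [60.4 84.7] yaw -7.66 67
side lowtop c [557.   -2.4] size [107.  149.4] yaw -7.73 1066
0.04010007379194319
side chamber c [ 539.9 -318.9] size [ 50.4 102.8] yaw -33.14 667
side flange c [ 538.  -314.8] size [102.7 145.5] yaw -33.25 1874
low corner +x-y (array([609.7, -39.3,  40.6]), np.float64(1.2))
low screw -x+y? (array([500.9,  49.5,  41.5]), np.float64(1.6))
up port (array([ 516.8, -297.1,   40.6]), np.float64(1.5))
up +x+y screw (array([ 611.6, -311.8,   12.6]), np.float64(1.7))
up +x-y screw (array([ 568.8, -377.4,   13.4]), np.float64(1.4))
up -x-y holeA (array([ 470.9, -308.7,   13. ]), np.float64(2.1))
up -x mid (array([ 489.7, -280.4,   14.9]), np.float64(2.4))
up -x+y (array([ 508.8, -252.2,   15.4]), np.float64(2.1))
hook tip (array([484.3, 294.7, 203.6]), np.float64(3.1))
hook bar end (array([583.5, 275.7, 191.3]), np.float64(1.2))
hook post foot (array([580.2, 272.7,  10. ]), np.float64(2.1))
```

```bash
python3 - <<'E'
from m import *
D={n:dict(np.load(n+"0.npz")) for n in("top","side")}
t,s=D["top"],D["side"]
for n,d in D.items():
    Z=cloud(d); X=Z.reshape(-1,3)
    near=lambda c,r:np.hypot(Z[...,0]-c[0],Z[...,1]-c[1])<r
    m=near((.555,.004),.05)&(Z[...,2]>.12)&(Z[...,2]<.17)
    p=Z[m]; print(n,"handle",m.sum(),p.mean(0).round(4),p.max(0).round(3))
    c,sz,a=cv2.minAreaRect((p[:,:2]*1000).astype(np.float32)); print(np.round(c,1),np.round(sz,1),round(a,1))
    w=np.linalg.eigh(np.cov(p[:,:2].T))[1][:,1]; print("y axis yaw",np.degrees(np.arctan2(w[1],w[0])).round(1)%180)
    m=near((.535,.285),.09)&(Z[...,2]>.175)&(Z[...,2]<.215)
    v,u=np.nonzero(m); P=np.array([ray(d,a,b,.190)[:2] for a,b in zip(u,v)])*1000
    if len(P)>5:
        l=cv2.fitLine(P.astype(np.float32),cv2.DIST_HUBER,0,.01,.01).ravel(); print("bar",l.round(3),"yaw",np.degrees(np.arctan2(l[1],l[0])).round(2),P.min(0).round(1),P.max(0).round(1))
    # seal ring by hull
    g=cv2.cvtColor(d["frame"],cv2.COLOR_BGR2GRAY)
    m=near((.555,.004),.06)&(g<75)&(Z[...,2]>.032)&(Z[...,2]<.055); rect(d,m,.044,n+" seal")
    q=d["frame"]
c=lambda d,u,v,w,h,k: cv2.resize(d["frame"][v:v+h,u:u+w],None,fx=k,fy=k,interpolation=cv2.INTER_CUBIC)
cv2.imwrite("pics/c3.png",np.hstack([c(t,240,200,50,60,8),c(s,245,205,50,60,8)]))
E
```

```text
top handle 67 [0.5537 0.0038 0.1571] [0.564 0.022 0.17 ]
[554.8   3.8] [10.4 39.4] 15.8
y axis yaw 105.9
bar [ 9.69000e-01 -2.46000e-01  5.35941e+02  2.84462e+02] yaw -14.21 [480.7 266.2] [586.6 302.4]
top seal c [556.1   6. ] size [67.  84.9] yaw -8.81 156
side handle 115 [5.553e-01 5.000e-04 1.462e-01] [0.565 0.024 0.166]
[554.8   3.6] [10.9 41.6] 15.8
y axis yaw 108.2
bar [ 9.32000e-01 -3.62000e-01  5.38552e+02  2.87118e+02] yaw -21.22 [481.6 244.8] [589.3 321.7]
side seal c [553.6   1.5] size [64.5 85.1] yaw -7.72 106
```

View pics/c3.png

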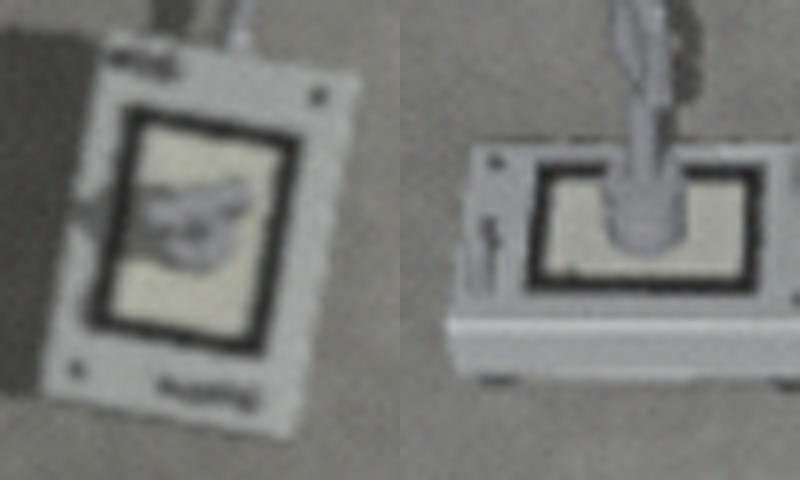

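The enlarged crop shows the wrench handle on the lower half centred at about (200,210) in the left panel, with the nipple up at +x. In both views the handle lies at (554.8, 3.7) with its y axis at 105.8°. The heights all match the sizes given, so I'm moving now.

```bash
cat > go.py <<'E'
import sys; from h import *
# usage: go.py x y z tyaw(deg)   (mm) -> turn/shift in units
def go(x,y,z,tyaw):
    s=status.state(); M=R.from_rotvec(s["eef_rot"]).as_matrix(); p=s["tcp_pos"]
    a=np.radians(tyaw); ty=[np.cos(a),np.sin(a),0]; tz=[0,0,-1]; T=np.stack([np.cross(ty,tz),ty,tz],1)
    print("t",round(s["time"],2),"tcp",(p*1000).round(1),"ty",np.degrees(np.arctan2(M[1,1],M[0,1])).round(2),"tilt",M[:,2].round(4),"F",s["force"].round(1),"gap",round(s["finger_gap"],4),"ff",round(float(s["finger_force"]),1),"q",np.asarray(s["joint_pos"]).round(2))
    print("row",(R.from_matrix(M.T@T).as_rotvec(degrees=True)/5).round(3),(M.T@(np.array([x,y,z])/1000-p)/.03).round(3))
if __name__=="__main__": go(*map(float,sys.argv[1:]))
E
python3 go.py 554.8 3.7 230 105.8
```

```text
t 0.1 tcp [209.2 535.1 255.5] ty 68.64 tilt [-8.0e-04 -1.3e-03 -1.0e+00] F [ 1.1  0.4 -0.4] gap 0.0851 ff 0.0 q [ 0.99  0.18  1.61 -0.    1.35 -0.21]
row [-0.016 -0.009 -7.432] [-17.182 -12.3     0.863]
```

Call:
drive_tool:
  series:
    - [0,0,-7.43,-17.18,-12.3,0,-1]
    - [0,0,-7.43,-17.18,-12.3,0,-1]
    - [0,0,-7.43,-17.18,-12.3,0,-1]
    - [0,0,-7.43,-17.18,-12.3,0,-1]
    - [0,0,-7.43,-17.18,-12.3,0,-1]
    - [0,0,-7.43,-17.18,-12.3,0,-1]
    - [0,0,-7.43,-17.18,-12.3,0,-1]
    - [0,0,-7.43,-17.18,-12.3,0,-1]
    - [0,0,-7.43,-17.18,-12.3,0,-1]
    - [0,0,-7.43,-17.18,-12.3,0,-1]

```text
time: 1.1
tcp_pos: [0.4723, 0.1308, 0.2562]
eef_rot: [0.431, -3.112, -0.0]
force: [0.2, 0.7, 0.8]
finger_gap: 0.0854
finger_force: 0.0
```

```bash
python3 go.py 554.8 3.7 230 105.8
```

```text
t 1.1 tcp [472.3 130.8 256.2] ty 105.78 tilt [-1.e-04  2.e-04 -1.e+00] F [0.2 0.7 0.8] gap 0.0854 ff 0.0 q [ 0.03 -0.01  1.81  0.    1.34 -1.82]
row [ 0.002 -0.    -0.004] [-1.495 -4.824  0.873]
```

Call:
drive_tool:
  series:
    - [0,0,0,-1.5,-4.82,0.5,-1]
    - [0,0,0,-1.5,-4.82,0.5,-1]
    - [0,0,0,-1.5,-4.82,0.5,-1]
    - [0,0,0,-1.5,-4.82,0.5,-1]
    - [0,0,0,-1.5,-4.82,0.5,-1]
    - [0,0,0,-1.5,-4.82,0.5,-1]
    - [0,0,0,-1.5,-4.82,0.5,-1]
    - [0,0,0,-1.5,-4.82,0.5,-1]
    - [0,0,0,-1.5,-4.82,0.5,-1]
    - [0,0,0,-1.5,-4.82,0.5,-1]

```text
time: 2.1
tcp_pos: [0.5543, 0.0064, 0.2416]
eef_rot: [-0.433, 3.111, -0.0]
force: [0.0, 0.4, 0.5]
finger_gap: 0.0856
finger_force: 0.0
```

```bash
python3 go.py 554.8 3.7 150 105.8
```

```text
t 2.1 tcp [554.3   6.4 241.6] ty 105.85 tilt [ 5.e-04 -1.e-04 -1.e+00] F [0.  0.4 0.5] gap 0.0856 ff 0.0 q [-0.2   0.15  1.67  0.    1.32 -2.05]
row [-0.002  0.005  0.009] [ 0.011 -0.09   3.055]
```

Call:
drive_tool:
  series:
    - [0,0,0,0,-0.09,1,-1]
    - [0,0,0,0,-0.09,2,-1]
    - [0,0,0,0,-0.09,3.05,-1]
    - [0,0,0,0,-0.09,3.05,-1]
    - [0,0,0,0,-0.09,3.05,-1]
    - [0,0,0,0,-0.09,3.05,1]
    - [0,0,0,0,-0.09,3.05,1]
    - [0,0,0,0,-0.09,3.05,1]
    - [0,0,0,0,-0.09,3.05,1]
    - [0,0,0,0,-0.09,3.05,1]
  force: 60

```text
time: 3.1
tcp_pos: [0.5559, 0.0034, 0.1514]
eef_rot: [-0.431, 3.11, -0.0]
force: [-1.3, 1.7, 6.2]
finger_gap: 0.0391
finger_force: 59.6
```

```bash
python3 go.py 554.8 3.7 250 105.8
```

```text
t 3.1 tcp [555.9   3.4 151.4] ty 105.79 tilt [ 2.2e-03  2.0e-04 -1.0e+00] F [-1.3  1.7  6.2] gap 0.0391 ff 59.6 q [-0.21  0.26  1.75  0.    1.14 -2.05]
row [-0.004  0.025 -0.002] [ 0.027  0.018 -3.287]
```

Call:
drive_tool:
  series:
    - [0,0,0,0,0,-0.5,1]
    - [0,0,0,0,0,-1,1]
    - [0,0,0,0,0,-2,1]
    - [0,0,0,0,0,-2.3,1]
    - [0,0,0,0,0,-2.3,1]
    - [0,0,0,0,0,-2.3,1]
    - [0,0,0,0,0,-2.3,1]
    - [0,0,0,0,0,-2.3,1]
    - [0,0,0,0,0,-2.3,1]
    - [0,0,0,0,0,-2.3,1]

```text
time: 4.1
tcp_pos: [0.5549, 0.0032, 0.2183]
eef_rot: [0.431, -3.111, -0.001]
force: [-0.3, 0.0, -1.1]
finger_gap: 0.039
finger_force: 60.7
```

```bash
python3 go.py 440 302 220 79.2; python3 - <<'E'
from m import *
D={n:cap(n) for n in("top","side")}
for n,d in D.items():
    np.savez(n+"1.npz",**d); Z=cloud(d); g=cv2.cvtColor(d["frame"],cv2.COLOR_BGR2GRAY)
    m=(np.hypot(Z[...,0]-.555,Z[...,1]-.004)<.06)&(g<75)&(Z[...,2]>.032)&(Z[...,2]<.055); rect(d,m,.044,n+" seal")
E
```

```text
t 4.1 tcp [554.9   3.2 218.3] ty 105.79 tilt [-9.e-04  2.e-04 -1.e+00] F [-0.3  0.  -1.1] gap 0.039 ff 60.7 q [-0.21  0.17  1.69  0.    1.27 -2.05]
row [ 3.000e-03 -1.000e-02  5.317e+00] [ 0.977 10.626 -0.051]
top seal c [532.3   9.3] size [65.6 36.8] yaw 81.22 65
side seal c [553.5   1.5] size [64.5 85. ] yaw -7.72 113
```

Call:
drive_tool:
  series:
    - [0,0,5.32,0.98,10.63,0,1]
    - [0,0,5.32,0.98,10.63,0,1]
    - [0,0,5.32,0.98,10.63,0,1]
    - [0,0,5.32,0.98,10.63,0,1]
    - [0,0,5.32,0.98,10.63,0,1]
    - [0,0,5.32,0.98,10.63,0,1]
    - [0,0,5.32,0.98,10.63,0,1]
    - [0,0,5.32,0.98,10.63,0,1]
    - [0,0,5.32,0.98,10.63,0,1]
    - [0,0,5.32,0.98,10.63,0,1]

```text
time: 5.2
tcp_pos: [0.4405, 0.3013, 0.2188]
eef_rot: [0.297, 3.127, -0.001]
force: [-0.5, -1.2, -1.4]
finger_gap: 0.0391
finger_force: 61.4
```

```bash
python3 go.py 440 302 206 79.2; python3 - <<'E'
from m import *
D={n:cap(n) for n in("top","side")}
c=lambda d,u,v,w,h,k: cv2.resize(d["frame"][v:v+h,u:u+w],None,fx=k,fy=k,interpolation=cv2.INTER_CUBIC)
for n,d in D.items():
    np.savez(n+"2.npz",**d); Z=cloud(d); g=cv2.cvtColor(d["frame"],cv2.COLOR_BGR2GRAY)
    m=(np.hypot(Z[...,0]-.555,Z[...,1]-.004)<.06)&(g<75)&(Z[...,2]>.032)&(Z[...,2]<.055); rect(d,m,.044,n+" seal")
a=np.hstack([c(D["top"],130,195,70,75,5),c(D["side"],220,110,90,75,5)])
b=np.hstack([c(D["top"],238,195,70,45*0+60,5),c(D["side"],240,200,90,60,5)])
print(a.shape,b.shape)
cv2.imwrite("pics/c4.png",cv2.resize(np.vstack([a[:,:],b]),None,fx=.88,fy=.88))
E
```

```text
t 5.2 tcp [440.5 301.3 218.8] ty 79.15 tilt [ 1.e-04 -4.e-04 -1.e+00] F [-0.5 -1.2 -1.4] gap 0.0391 ff 61.4 q [ 0.38  0.13  1.75 -0.    1.27 -1.  ]
row [-0.004  0.002 -0.009] [0.019 0.019 0.426]
top seal c [555.7   5.7] size [65.8 84.7] yaw -9.53 134
side seal c [553.6   1.5] size [64.5 85.2] yaw -7.72 118
(375, 800, 3) (300, 800, 3)
```

View pics/c4.png

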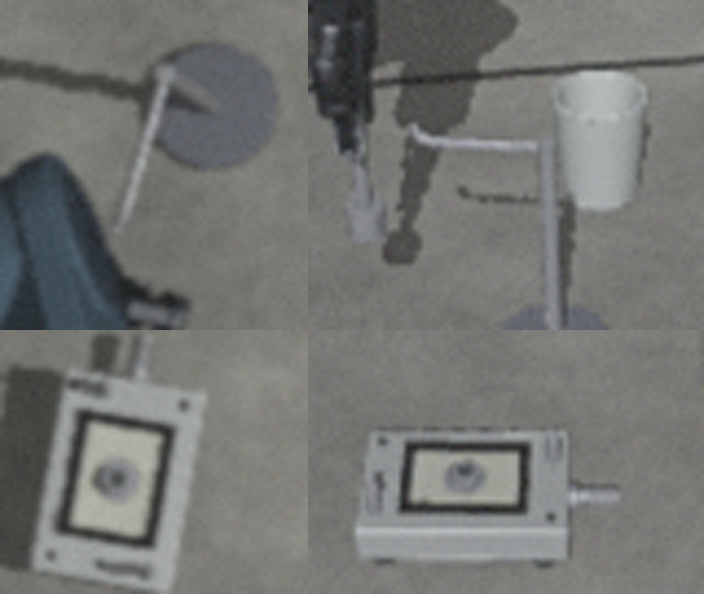

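```bash
cat > dots.py <<'E'
from m import *
def dot(d,u,v,r=3):
    g=cv2.cvtColor(d["frame"],cv2.COLOR_BGR2GRAY).astype(float); 
    for _ in range(3):
        a,b=int(round(u)),int(round(v)); w=g[b-r:b+r+1,a-r:a+r+1]; vv,uu=np.mgrid[b-r:b+r+1,a-r:a+r+1]
        k=np.clip(np.percentile(w,60)-w-6,0,None); u,v=(k*uu).sum()/k.sum(),(k*vv).sum()/k.sum()
    return u,v
def proj(d,p):
    c=d["M"].T@(np.array(p)-d["position"]); return d["cx"]-d["fx"]*c[0]/c[2],d["cy"]+d["fy"]*c[1]/c[2]
def pts(t,s,c,yaw,z,L):
    a=np.radians(yaw); Q=np.array([[np.cos(a),-np.sin(a)],[np.sin(a),np.cos(a)]]); out=[]
    for l in L:
        p=np.r_[np.array(c)+Q@np.array(l),z]/1000
        P,e=tri(t,dot(t,*proj(t,p)),s,dot(s,*proj(s,p))); out.append(P); print(l,P,e,"pred",(p*1000).round(1))
    L=np.array(L,float); O=np.array(out)[:,:2]; A=L-L.mean(0); B=O-O.mean(0)
    y=np.arctan2((A[:,0]*B[:,1]-A[:,1]*B[:,0]).sum(),(A*B).sum()); Q=np.array([[np.cos(y),-np.sin(y)],[np.sin(y),np.cos(y)]])
    print("centre",(O.mean(0)-Q@L.mean(0)).round(2),"yaw",np.degrees(y).round(2))
E
python3 - <<'E'
from dots import *
t,s=[dict(np.load(n+"2.npz")) for n in("top","side")]
pts(t,s,(555,4.3),-8.3,40,[(60,-36),(-60,36)])
pts(t,s,(538.3,-315),-33.2,12,[(60,-36),(-60,36),(-60,-32)])
g=cv2.GaussianBlur(cv2.cvtColor(t["frame"],cv2.COLOR_BGR2GRAY).astype(np.float32),(3,3),0)
U=[]
for v in range(216,246):
    u0=157+(246.5-v)*10.2/34.5; a=int(round(u0)); w=g[v,a-3:a+4]; k=np.clip(w-np.median(w),0,None); U.append(ray(t,(k*np.arange(a-3,a+4)).sum()/k.sum(),v,.19)[:2]*1000)
U=np.array(U,np.float32); l=cv2.fitLine(U,cv2.DIST_HUBER,0,.01,.01).ravel(); print("bar top",l,np.degrees(np.arctan2(l[1],l[0])))
U=[]; g=cv2.GaussianBlur(cv2.cvtColor(s["frame"],cv2.COLOR_BGR2GRAY).astype(np.float32),(3,3),0)
for u in range(249,271):
    v0=141+(u-248)*2/25; b=int(round(v0)); w=g[b-3:b+4,u]; k=np.clip(w-np.median(w),0,None); U.append(ray(s,u,(k*np.arange(b-3,b+4)).sum()/k.sum(),.19)[:2]*1000)
U=np.array(U,np.float32); l=cv2.fitLine(U,cv2.DIST_HUBER,0,.01,.01).ravel(); print("bar side",l,np.degrees(np.arctan2(l[1],l[0])))
E
```

```text
(60, -36) [608.9 -40.2  41.1] 0.1 pred [609.2 -40.   40. ]
(-60, 36) [501.8  50.8  47.3] 3.6 pred [500.8  48.6  40. ]
centre [555.35   5.3 ] yaw -9.39
(60, -36) [ 568.4 -377.8   14. ] 1.3 pred [ 568.8 -378.    12. ]
(-60, 36) [ 511.8 -251.6   14.3] 0.8 pred [ 507.8 -252.    12. ]
(-60, -32) [ 469.6 -309.2    8.7] 0.0 pred [ 470.6 -308.9   12. ]
centre [ 539.13 -315.32] yaw -34.3
bar top [ 9.7477514e-01 -2.2318935e-01  5.3087341e+02  2.8552985e+02] -12.896428
bar side [ 9.7711980e-01 -2.1268973e-01  5.2647559e+02  2.8909937e+02] -12.280023
```

```bash
python3 go.py 440 306.4 206 77.6;python3 go.py 515 289.9 206 77.6
```

```text
t 5.3 tcp [440.7 301.  218.8] ty 79.09 tilt [ 0.e+00 -3.e-04 -1.e+00] F [-0.2  0.6 -1.8] gap 0.0392 ff 61.4 q [ 0.38  0.13  1.75 -0.    1.27 -1.  ]
row [-0.003  0.001  0.298] [0.056 0.173 0.427]
t 5.3 tcp [440.7 301.  218.8] ty 79.09 tilt [ 0.e+00 -3.e-04 -1.e+00] F [-0.2  0.6 -1.8] gap 0.0392 ff 61.4 q [ 0.38  0.13  1.75 -0.    1.27 -1.  ]
row [-0.003  0.001  0.298] [-2.502  0.106  0.428]
```

Call:
drive_tool:
  series:
    - [0,0,0.3,0.05,0.17,0.43,1]
    - [0,0,0.3,0.05,0.17,0.43,1]
    - [0,0,0.3,0.05,0.17,0.43,1]
    - [0,0,0.3,-0.3,0.16,0.43,1]
    - [0,0,0.3,-0.6,0.15,0.43,1]
    - [0,0,0.3,-0.75,0.15,0.43,1]
    - [0,0,0.3,-0.75,0.15,0.43,1]
    - [0,0,0.3,-0.75,0.15,0.43,1]
    - [0,0,0.3,-0.75,0.15,0.43,1]
    - [0,0,0.3,-0.75,0.15,0.43,1]

```text
time: 6.3
tcp_pos: [0.4627, 0.3024, 0.2059]
eef_rot: [-0.336, -3.123, 0.0]
force: [-0.6, -0.2, -2.4]
finger_gap: 0.039
finger_force: 61.3
```

```bash
python3 go.py 515 289.9 206 77.6; python3 - <<'E'
from m import *
D={n:cap(n) for n in("top","side")}
c=lambda d,u,v,w,h,k: cv2.resize(d["frame"][v:v+h,u:u+w],None,fx=k,fy=k,interpolation=cv2.INTER_CUBIC)
cv2.imwrite("pics/c5.png",np.hstack([c(D["top"],135,200,50,70,8),c(D["side"],225,110,50,70,8)]))
E
```

```text
t 6.3 tcp [462.7 302.4 205.9] ty 77.71 tilt [-2.e-04 -0.e+00 -1.e+00] F [-0.6 -0.2 -2.4] gap 0.039 ff 61.3 q [ 0.36  0.18  1.71  0.    1.25 -0.99]
row [-0.001 -0.003  0.022] [-1.791 -0.035 -0.004]
```

View pics/c5.png

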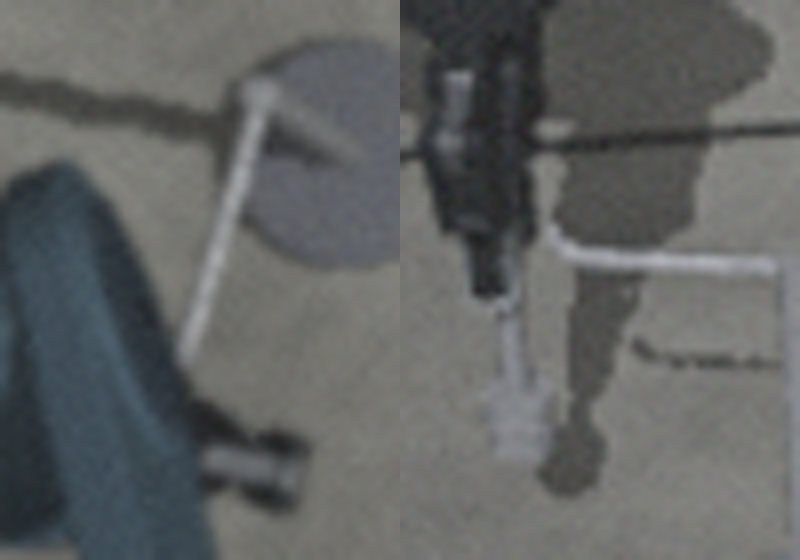

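The left panel shows the bar running to (190,355) just ahead of the gripper. The right panel shows the hook tip at (553,232), level with the handle just behind the fingers. I'm advancing over the tip slowly.

Call:
drive_tool:
  series:
    - [0,0,0,-0.15,0,0,1]
    - [0,0,0,-0.3,-0.01,0,1]
    - [0,0,0,-0.45,-0.01,0,1]
    - [0,0,0,-0.6,-0.01,0,1]
    - [0,0,0,-0.75,-0.02,0,1]
    - [0,0,0,-0.9,-0.02,0,1]
    - [0,0,0,-0.9,-0.02,0,1]
    - [0,0,0,-0.9,-0.02,0,1]
    - [0,0,0,-0.9,-0.02,0,1]
    - [0,0,0,-0.9,-0.02,0,1]

```text
time: 7.4
tcp_pos: [0.4891, 0.296, 0.2059]
eef_rot: [-0.337, -3.123, 0.0]
force: [-0.8, 0.3, -1.9]
finger_gap: 0.0387
finger_force: 61.3
```

```bash
python3 go.py 515 289.9 206 77.6
```

```text
t 7.4 tcp [489.1 296.  205.9] ty 77.7 tilt [-1.e-04  0.e+00 -1.e+00] F [-0.8  0.3 -1.9] gap 0.0387 ff 61.3 q [ 0.34  0.22  1.66  0.    1.26 -1.02]
row [-0.    -0.002  0.02 ] [-0.888 -0.015 -0.003]
```

No contact. Continuing, then lowering. The bar should touch about 9 mm lower.

Call:
drive_tool:
  series:
    - [0,0,0,-0.3,0,0,1]
    - [0,0,0,-0.6,-0.01,0,1]
    - [0,0,0,-0.88,-0.01,0,1]
    - [0,0,0,-0.88,-0.01,0,1]
    - [0,0,0,-0.88,-0.01,0.1,1]
    - [0,0,0,-0.88,-0.01,0.18,1]
    - [0,0,0,-0.88,-0.01,0.24,1]
    - [0,0,0,-0.88,-0.01,0.24,1]
    - [0,0,0,-0.88,-0.01,0.24,1]
    - [0,0,0,-0.88,-0.01,0.24,1]

```text
time: 8.4
tcp_pos: [0.515, 0.2901, 0.1989]
eef_rot: [0.337, 3.123, 0.0]
force: [0.6, -0.2, -1.1]
finger_gap: 0.039
finger_force: 61.3
```

```bash
python3 go.py 515 289.9 193 77.6
```

```text
t 8.4 tcp [515.  290.1 198.9] ty 77.7 tilt [ 2.e-04  1.e-04 -1.e+00] F [ 0.6 -0.2 -1.1] gap 0.039 ff 61.3 q [ 0.31  0.27  1.62 -0.    1.25 -1.04]
row [0.001 0.002 0.02 ] [-0.002 -0.006  0.197]
```

Call:
drive_tool:
  series:
    - [0,0,0,0,0,0.04,1]
    - [0,0,0,0,0,0.08,1]
    - [0,0,0,0,0,0.12,1]
    - [0,0,0,0,0,0.16,1]
    - [0,0,0,0,0,0.2,1]
    - [0,0,0,0,0,0.24,1]
    - [0,0,0,0,0,0.24,1]
    - [0,0,0,0,0,0.24,1]
    - [0,0,0,0,0,0.24,1]
    - [0,0,0,0,0,0.24,1]

```text
time: 9.4
tcp_pos: [0.515, 0.29, 0.1916]
eef_rot: [0.337, 3.123, 0.0]
force: [-0.8, 0.4, -1.9]
finger_gap: 0.0393
finger_force: 61.3
```

Call:
drive_tool:
  series:
    - [0,0,0,0,0,0.02,1]
    - [0,0,0,0,0,0.04,1]
    - [0,0,0,0,0,0.06,1]
    - [0,0,0,0,0,0.06,1]
    - [0,0,0,0,0,0.06,1]
    - [0,0,0,0,0,0.06,1]
    - [0,0,0,0,0,0.06,1]
    - [0,0,0,0,0,0.06,1]
    - [0,0,0,0,0,0.06,1]
    - [0,0,0,0,0,0.06,1]

```text
time: 10.4
tcp_pos: [0.5151, 0.2901, 0.1905]
eef_rot: [0.337, 3.123, 0.0]
force: [-3.1, -1.3, 5.4]
finger_gap: 0.0391
finger_force: 62.0
```

```bash
python3 go.py 515 289.9 193 77.6; python3 - <<'E'
from m import *
D={n:cap(n) for n in("top","side")}
c=lambda d,u,v,w,h,k: cv2.resize(d["frame"][v:v+h,u:u+w],None,fx=k,fy=k,interpolation=cv2.INTER_CUBIC)
cv2.imwrite("pics/c6.png",np.hstack([c(D["top"],135,200,50,70,8),c(D["side"],225,110,50,70,8)]))
E
```

```text
t 10.4 tcp [515.1 290.1 190.5] ty 77.69 tilt [ 6.e-04  1.e-04 -1.e+00] F [-3.1 -1.3  5.4] gap 0.0391 ff 62.0 q [ 0.31  0.28  1.63 -0.    1.23 -1.04]
row [0.003 0.007 0.019] [ 0.004 -0.007 -0.083]
```

View pics/c6.png

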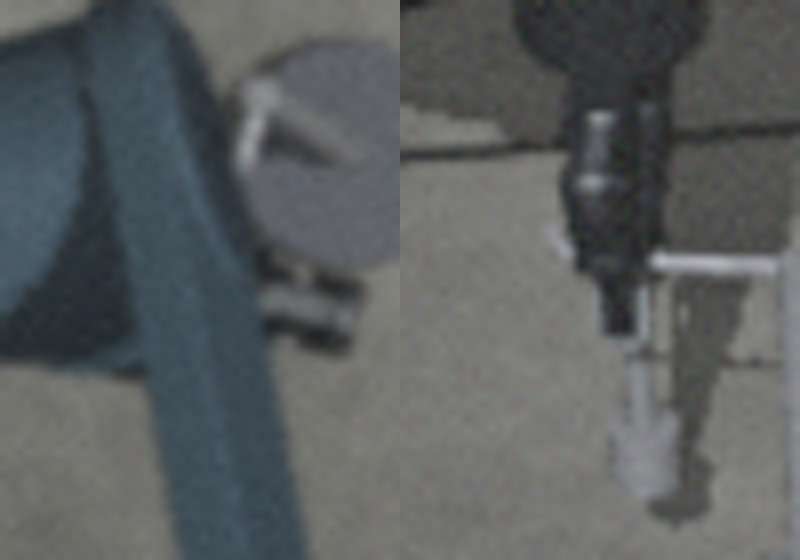

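Contact came at 5 N, right at the predicted height. The hook tip is left of the fingers at (560,235) and the bar leaves on the right at (700,265), so the eye is on the bar. Opening and retreating straight up.

Call:
drive_tool:
  series:
    - [0,0,0,0,0,-0.03,1]
    - [0,0,0,0,0,-0.03,0]
    - [0,0,0,0,0,-0.03,-1]
    - [0,0,0,0,0,-0.03,-1]
    - [0,0,0,0,0,-0.03,-1]
    - [0,0,0,0,0,-0.03,-1]
    - [0,0,0,0,0,-0.3,-1]
    - [0,0,0,0,0,-1,-1]
    - [0,0,0,0,0,-2,-1]
    - [0,0,0,0,0,-3,-1]

```text
time: 11.5
tcp_pos: [0.5148, 0.2899, 0.281]
eef_rot: [-0.337, -3.123, 0.0]
force: [0.2, -0.4, -0.2]
finger_gap: 0.0854
finger_force: 0.0
```

```bash
python3 go.py 538.7 -315.1 150 56.5
```

```text
t 11.5 tcp [514.8 289.9 281. ] ty 77.69 tilt [-5.e-04 -2.e-04 -1.e+00] F [ 0.2 -0.4 -0.2] gap 0.0854 ff 0.0 q [ 0.31  0.2   1.54 -0.    1.41 -1.04]
row [-4.000e-03 -4.000e-03  4.238e+00] [ -5.081 -19.533   4.37 ]
```

Call:
drive_tool:
  series:
    - [0,0,4.24,-5.08,-19.53,0,-1]
    - [0,0,4.24,-5.08,-19.53,0,-1]
    - [0,0,4.24,-5.08,-19.53,0,-1]
    - [0,0,4.24,-5.08,-19.53,0,-1]
    - [0,0,4.24,-5.08,-19.53,0,-1]
    - [0,0,4.24,-5.08,-19.53,0,-1]
    - [0,0,4.24,-5.08,-19.53,0,-1]
    - [0,0,4.24,-5.08,-19.53,0,-1]
    - [0,0,4.24,-5.08,-19.53,0,-1]
    - [0,0,4.24,-5.08,-19.53,0,-1]

```text
time: 12.5
tcp_pos: [0.5347, -0.2118, 0.2807]
eef_rot: [0.905, 3.007, -0.0]
force: [1.4, 1.2, 0.3]
finger_gap: 0.0855
finger_force: 0.0
```

```bash
python3 go.py 538.7 -315.1 120 56.5; python3 - <<'E'
from m import *
D={n:cap(n) for n in("top","side")}
for n,d in D.items(): np.savez(n+"3.npz",**d)
c=lambda d,u,v,w,h,k: cv2.resize(d["frame"][v:v+h,u:u+w],None,fx=k,fy=k,interpolation=cv2.INTER_CUBIC)
cv2.imwrite("pics/c7.png",np.hstack([c(D["top"],135,200,50,70,8),c(D["side"],225,110,50,70,8)]))
E
```

```text
t 12.5 tcp [ 534.7 -211.8  280.7] ty 56.48 tilt [ 1.1e-03 -6.0e-04 -1.0e+00] F [1.4 1.2 0.3] gap 0.0855 ff 0.0 q [-0.58  0.16  1.58  0.    1.4  -1.57]
row [ 0.002  0.014 -0.004] [-2.008 -2.798  5.36 ]
```

View pics/c7.png

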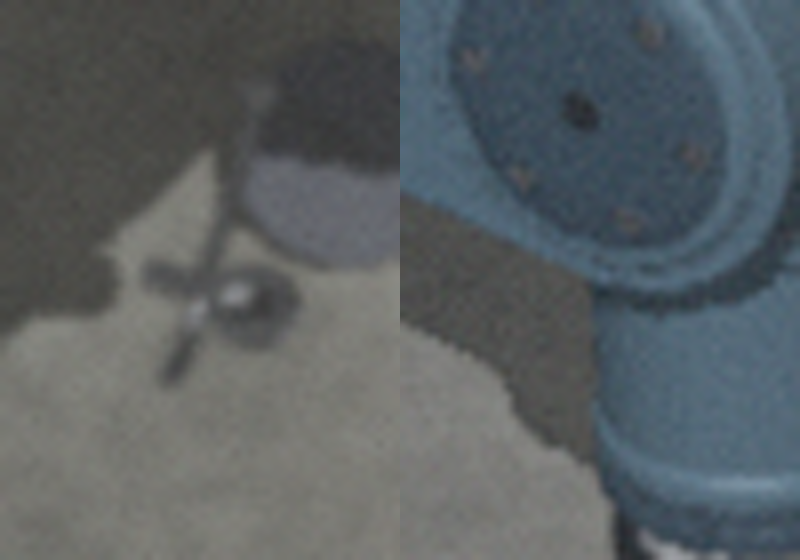

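The wrench hangs on the bar in the top view, with the handle across it at (190,310), and the arm is clear. Next is the upper half.

Call:
drive_tool:
  series:
    - [0,0,0,-2,-2.8,2,-1]
    - [0,0,0,-2,-2.8,5,-1]
    - [0,0,0,-2,-2.8,5,-1]
    - [0,0,0,-2,-2.8,5,-1]
    - [0,0,0,-2,-2.8,5,-1]
    - [0,0,0,-2,-2.8,5,-1]
    - [0,0,0,-2,-2.8,5,-1]
    - [0,0,0,-2,-2.8,5,-1]
    - [0,0,0,-2,-2.8,5,-1]
    - [0,0,0,-2,-2.8,5,-1]

```text
time: 13.6
tcp_pos: [0.5391, -0.3126, 0.1311]
eef_rot: [0.904, 3.007, -0.001]
force: [0.2, 0.6, -0.1]
finger_gap: 0.0852
finger_force: 0.0
```

```bash
python3 go.py 538.7 -315.1 44 56.5
```

```text
t 13.6 tcp [ 539.1 -312.6  131.1] ty 56.53 tilt [ 0.0015 -0.0013 -1.    ] F [ 0.2  0.6 -0.1] gap 0.0852 ff 0.0 q [-0.72  0.42  1.58  0.    1.15 -1.7 ]
row [-0.003  0.022  0.006] [-0.03  -0.074  2.903]
```

Call:
drive_tool:
  series:
    - [0,0,0,-0.03,-0.07,1,-1]
    - [0,0,0,-0.03,-0.07,2,-1]
    - [0,0,0,-0.03,-0.07,2.7,-1]
    - [0,0,0,-0.03,-0.07,3,-1]
    - [0,0,0,-0.03,-0.07,3,-1]
    - [0,0,0,-0.03,-0.07,3,0]
    - [0,0,0,-0.03,-0.07,3,1]
    - [0,0,0,-0.03,-0.07,3,1]
    - [0,0,0,-0.03,-0.07,3,1]
    - [0,0,0,-0.03,-0.07,3,1]
  force: 90

```text
time: 14.6
tcp_pos: [0.5393, -0.3159, 0.0418]
eef_rot: [0.905, 3.005, -0.002]
force: [0.2, 0.9, 6.5]
finger_gap: 0.0443
finger_force: 96.1
```

```bash
python3 go.py 538.7 -315.1 44 56.5
```

```text
t 14.6 tcp [ 539.3 -315.9   41.8] ty 56.5 tilt [ 0.0027 -0.0021 -1.    ] F [0.2 0.9 6.5] gap 0.0443 ff 96.1 q [-0.72  0.55  1.6   0.    0.99 -1.71]
row [-0.004  0.039 -0.001] [ 0.03   0.011 -0.073]
```

Call:
drive_tool:
  series:
    - [0,0,0,0,0,-0.5,1]
    - [0,0,0,0,0,-1.5,1]
    - [0,0,0,0,0,-3,1]
    - [0,0,0,0,0,-4,1]
    - [0,0,0,0,0,-4,1]
    - [0,0,0,0,0,-4,1]
    - [0,0,0,0,0,-4,1]
    - [0,0,0,0,0,-4,1]
    - [0,0,0,0,0,-4,1]
    - [0,0,0,0,0,-4,1]

```text
time: 15.6
tcp_pos: [0.5377, -0.3147, 0.1586]
eef_rot: [-0.905, -3.007, -0.001]
force: [-0.3, 0.5, -6.0]
finger_gap: 0.0442
finger_force: 94.5
```

```bash
python3 go.py 555.9 4.3 162 81.5
```

```text
t 15.6 tcp [ 537.7 -314.7  158.6] ty 56.49 tilt [-0.0014  0.0013 -1.    ] F [-0.3  0.5 -6. ] gap 0.0442 ff 94.5 q [-0.72  0.38  1.56  0.    1.2  -1.71]
row [ 0.008 -0.021 -5.003] [ 5.364  9.201 -0.102]
```

Call:
drive_tool:
  series:
    - [0,0,-5,5.36,9.2,-0.1,1]
    - [0,0,-5,5.36,9.2,-0.1,1]
    - [0,0,-5,5.36,9.2,-0.1,1]
    - [0,0,-5,5.36,9.2,-0.1,1]
    - [0,0,-5,5.36,9.2,-0.1,1]
    - [0,0,-5,5.36,9.2,-0.1,1]
    - [0,0,-5,5.36,9.2,-0.1,1]
    - [0,0,-5,5.36,9.2,-0.1,1]
    - [0,0,-5,5.36,9.2,-0.1,1]
    - [0,0,-5,5.36,9.2,-0.1,1]

```text
time: 16.6
tcp_pos: [0.5565, 0.0029, 0.1627]
eef_rot: [0.234, 3.133, -0.001]
force: [-0.3, -0.1, -6.4]
finger_gap: 0.044
finger_force: 95.1
```

```bash
python3 go.py 555.9 4.3 135 81.5; python3 - <<'E'
from dots import *
t,s=[cap(n) for n in("top","side")]
np.savez("top4.npz",**t);np.savez("side4.npz",**s)
c=lambda d,u,v,w,h,k: cv2.resize(d["frame"][v:v+h,u:u+w],None,fx=k,fy=k,interpolation=cv2.INTER_CUBIC)
cv2.imwrite("pics/c8.png",np.hstack([c(t,220,175,90,85,4),c(s,230,165,90,85,4)]))
E
```

```text
t 16.6 tcp [556.5   2.9 162.7] ty 81.44 tilt [ 0.e+00 -4.e-04 -1.e+00] F [-0.3 -0.1 -6.4] gap 0.044 ff 95.1 q [-0.21  0.24  1.74 -0.    1.16 -1.63]
row [-0.005  0.001 -0.011] [0.025 0.043 0.923]
```

View pics/c8.png

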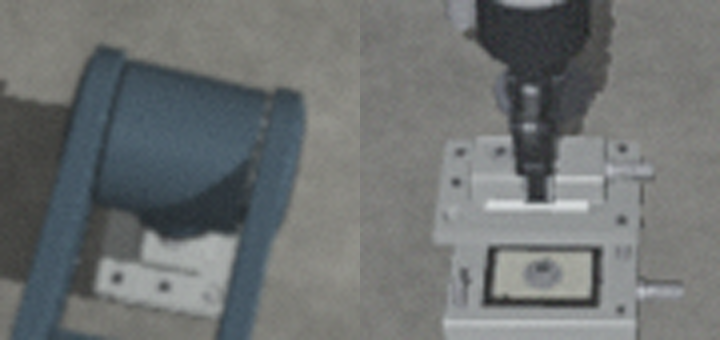

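Last picture: the upper half is held level above the lower with both nipples at +x. Upper screw holes in the side panel are at (621,148), (621,219) and (461,152), and lower screw (60,-36) is at (621,309). Comparing dot positions in the same camera.

```bash
python3 - <<'E'
from dots import *
t,s=[dict(np.load(n+"4.npz")) for n in("top","side")]; t2,s2=[dict(np.load(n+"2.npz")) for n in("top","side")]
tcp=np.array([556.5,2.9]); zf=.1329
a=np.radians(-8.56); Q=np.array([[np.cos(a),-np.sin(a)],[np.sin(a),np.cos(a)]])
f=lambda d,p,k,u0,v0:ray(d,*dot(d,u0+(p[0]+.5)/4-.5,v0+(p[1]+.5)/4-.5,2),k)[:2]*1000
for n,p,l in (("++",(621,148),(60,36)),("+-",(621,219),(60,-36)),("-+",(461,152),(-60,36)),("A",(449,213),(-60,-32))):
    q=f(s,(p[0]-360,p[1]),zf,230,165); print("side",n,q.round(1),"centre-tcp in upper frame",(Q.T@(q-tcp)-l).round(1))
for n,p,l in (("-+",(118,279),(-60,36)),("A",(212,294),(-60,-32))):
    q=f(t,p,zf,220,175); print("top",n,q.round(1),(Q.T@(q-tcp)-l).round(1))
# lower with same method (z=.04), relative (555,4.4,-8.5)
L=[(60,-36),(-60,36)]
for nm,d in(("top",t2),("side",s2),("side4",s)):
    for l in L:
        p=np.r_[np.array([555,4.4])+Q@np.array(l),40]/1000; q=ray(d,*dot(d,*proj(d,p),2),.04)[:2]*1000
        print(nm,l,q.round(1),"lower centre est",(q-Q@np.array(l)).round(1))
E
```

```text
side ++ [619.9  36.5] centre-tcp in upper frame [-2.3  6.6]
side +- [608.9 -41.5] centre-tcp in upper frame [-1.6 -0.1]
side -+ [500.6  48.2] centre-tcp in upper frame [-2.   0.5]
side A [485.7 -21.6] centre-tcp in upper frame [-6.3 -2.8]
top -+ [501.6  47.3] [-0.9 -0.3]
top A [489.1 -34.3] [ -1.1 -14.8]
top (60, -36) [609.1 -40.2] lower centre est [555.1   4.3]
top (-60, 36) [501.8  49.3] lower centre est [555.8   4.8]
side (60, -36) [608.3 -38.9] lower centre est [554.3   5.6]
side (-60, 36) [500.9  51.8] lower centre est [554.9   7.2]
side4 (60, -36) [608.3 -38.7] lower centre est [554.4   5.8]dots.py:6: RuntimeWarning: invalid value encountered in scalar divide
  k=np.clip(np.percentile(w,60)-w-6,0,None); u,v=(k*uu).sum()/k.sum(),(k*vv).sum()/k.sum()
Traceback (most recent call last):
  File "dots.py", line 5, in dot
    a,b=int(round(u)),int(round(v)); w=g[b-r:b+r+1,a-r:a+r+1]; vv,uu=np.mgrid[b-r:b+r+1,a-r:a+r+1]
            ~~~~~^^^
ValueError: cannot convert float NaN to integer
```

```bash
python3 go.py 556.4 5.2 118 81.3
```

```text
t 16.7 tcp [556.4   2.6 162.7] ty 81.39 tilt [-1.e-04 -2.e-04 -1.e+00] F [-0.4 -0.9 -5.4] gap 0.0443 ff 95.1 q [-0.21  0.24  1.74 -0.    1.16 -1.63]
row [-0.002 -0.001  0.018] [0.013 0.085 1.489]
```

Call:
drive_tool:
  series:
    - [0,0,0.02,0.01,0.09,0.5,1]
    - [0,0,0.02,0.01,0.09,1,1]
    - [0,0,0.02,0.01,0.09,1.49,1]
    - [0,0,0.02,0.01,0.09,1.49,1]
    - [0,0,0.02,0.01,0.09,1.49,1]
    - [0,0,0.02,0.01,0.09,1.49,1]
    - [0,0,0.02,0.01,0.09,1.49,1]
    - [0,0,0.02,0.01,0.09,1.49,1]
    - [0,0,0.02,0.01,0.09,1.49,1]
    - [0,0,0.02,0.01,0.09,1.49,1]

```text
time: 17.7
tcp_pos: [0.5566, 0.0066, 0.1183]
eef_rot: [0.236, 3.132, -0.0]
force: [0.2, 0.4, -6.6]
finger_gap: 0.0444
finger_force: 94.9
```

```bash
python3 go.py 556.4 5.2 104 81.3; python3 - <<'E'
from dots import *
t,s=[cap(n) for n in("top","side")]
st=status.state(); tcp=st["tcp_pos"]*1000; zf=(tcp[2]-29.8)/1000
a=np.radians(-8.7); Q=np.array([[np.cos(a),-np.sin(a)],[np.sin(a),np.cos(a)]])
c=tcp[:2]+Q@np.array([-1.3,0])
for nm,d,L in(("side",s,[(60,-36),(-60,36)]),("top",t,[(-60,36)])):
    for l in L:
        try:
            p=np.r_[c+Q@np.array(l),zf*1000]/1000; q=ray(d,*dot(d,*proj(d,p),2),zf)[:2]*1000; print(nm,l,"upper centre",(q-Q@np.array(l)).round(1),"model",c.round(1))
        except ValueError: print(nm,l,"hidden")
E
```

```text
t 17.7 tcp [556.6   6.6 118.3] ty 81.39 tilt [ 5.e-04 -1.e-04 -1.e+00] F [ 0.2  0.4 -6.6] gap 0.0444 ff 94.9 q [-0.2   0.3   1.76 -0.    1.08 -1.62]
row [-0.     0.005  0.019] [-0.001 -0.047  0.478]
side (60, -36) upper centre [555.1   7.9] model [555.2   6.8]
side (-60, 36) upper centre [554.8   7.5] model [555.2   6.8]
top (-60, 36) upper centre [555.6   6.4] model [555.2   6.8]
```

Call:
drive_tool:
  series:
    - [0,0,0.01,0,-0.05,0,1]
    - [0,0,0.01,0,-0.05,0,1]
    - [0,0,0.01,0,-0.05,0.1,1]
    - [0,0,0.01,0,-0.05,0.2,1]
    - [0,0,0.01,0,-0.05,0.3,1]
    - [0,0,0.01,0,-0.05,0.36,1]
    - [0,0,0.01,0,-0.05,0.42,1]
    - [0,0,0.01,0,-0.05,0.48,1]
    - [0,0,0.01,0,-0.05,0.48,1]
    - [0,0,0.01,0,-0.05,0.48,1]

```text
time: 18.8
tcp_pos: [0.5562, 0.0051, 0.1036]
eef_rot: [-0.237, -3.133, -0.0]
force: [0.1, -0.9, -5.9]
finger_gap: 0.0439
finger_force: 94.9
```

```bash
python3 go.py 556.4 5.2 96 81.3
```

```text
t 18.8 tcp [556.2   5.1 103.6] ty 81.34 tilt [-0.  0. -1.] F [ 0.1 -0.9 -5.9] gap 0.0439 ff 94.9 q [-0.2   0.33  1.77  0.    1.05 -1.62]
row [ 0.    -0.     0.008] [-0.005  0.004  0.255]
```

The underside is at about 62 mm, below the tips, with no contact force, so both dowels are in the holes. Continuing past the taper.

Call:
drive_tool:
  series:
    - [0,0,0,0,0,0.05,1]
    - [0,0,0,0,0,0.1,1]
    - [0,0,0,0,0,0.15,1]
    - [0,0,0,0,0,0.2,1]
    - [0,0,0,0,0,0.25,1]
    - [0,0,0,0,0,0.3,1]
    - [0,0,0,0,0,0.3,1]
    - [0,0,0,0,0,0.3,1]
    - [0,0,0,0,0,0.3,1]
    - [0,0,0,0,0,0.3,1]

```text
time: 19.8
tcp_pos: [0.5563, 0.0051, 0.0948]
eef_rot: [0.237, 3.132, -0.0]
force: [0.6, 0.0, -5.7]
finger_gap: 0.0445
finger_force: 94.9
```

```bash
python3 go.py 556.4 5.2 87 81.3; python3 -c "
from h import *; print(status.state()['moment'])"
```

```text
t 19.8 tcp [556.3   5.1  94.8] ty 81.34 tilt [ 2.e-04 -1.e-04 -1.e+00] F [ 0.6  0.  -5.7] gap 0.0445 ff 94.9 q [-0.2   0.34  1.77 -0.    1.03 -1.62]
row [-0.     0.002  0.008] [-0.003  0.004  0.258]
[0.03892433 0.02582202 0.01349487]
```

Call:
drive_tool:
  series:
    - [0,0,0,0,0,0.06,1]
    - [0,0,0,0,0,0.12,1]
    - [0,0,0,0,0,0.18,1]
    - [0,0,0,0,0,0.24,1]
    - [0,0,0,0,0,0.28,1]
    - [0,0,0,0,0,0.32,1]
    - [0,0,0,0,0,0.36,1]
    - [0,0,0,0,0,0.4,1]
    - [0,0,0,0,0,0.4,1]
    - [0,0,0,0,0,0.4,1]

```text
time: 20.8
tcp_pos: [0.5562, 0.0051, 0.0837]
eef_rot: [-0.237, -3.132, 0.0]
force: [-6.4, 0.5, 6.5]
finger_gap: 0.0444
finger_force: 96.4
```

```bash
python3 go.py 556.4 5.2 82 81.3
```

```text
t 20.8 tcp [556.2   5.1  83.7] ty 81.35 tilt [-3.e-04 -1.e-04 -1.e+00] F [-6.4  0.5  6.5] gap 0.0444 ff 96.4 q [-0.2   0.36  1.77 -0.    1.01 -1.62]
row [-0.002 -0.003  0.011] [-0.007  0.003  0.055]
```

Call:
drive_tool:
  series:
    - [0,0,0,0.01,0,0.02,1]
    - [0,0,0,0.02,0,0.04,1]
    - [0,0,0,0.02,0,0.06,1]
    - [0,0,0,0.02,0,0.08,1]
    - [0,0,0,0.02,0,0.1,1]
    - [0,0,0,0.02,0,0.1,1]
    - [0,0,0,0.02,0,0.1,1]
    - [0,0,0,0.02,0,0.1,1]
    - [0,0,0,0.02,0,0.1,1]
    - [0,0,0,0.02,0,0.1,1]
  force: 110

```text
time: 21.8
tcp_pos: [0.5562, 0.0051, 0.0828]
eef_rot: [0.236, 3.132, -0.001]
force: [-13.5, 0.8, 22.6]
finger_gap: 0.044
finger_force: 116.8
```

```bash
python3 go.py 556.4 5.2 82 81.3
```

```text
t 21.8 tcp [556.2   5.1  82.8] ty 81.37 tilt [ 8.e-04 -5.e-04 -1.e+00] F [-13.5   0.8  22.6] gap 0.044 ff 116.8 q [-0.2   0.36  1.77 -0.    1.01 -1.62]
row [-0.005  0.01   0.013] [-0.006  0.003  0.027]
```

```bash
python3 - <<'E'
from dots import *
t,s=[cap(n) for n in("top","side")]
for nm,d in(("top",t),("side",s)):
    Z=cloud(d); m=(np.hypot(Z[...,0]-.515,Z[...,1]-.29)<.03)&(Z[...,2]>.06)&(Z[...,2]<.215); p=Z[m]*1000
    print(nm,"wrench pts",m.sum(),p.min(0).round(0) if m.any() else"",p.max(0).round(0) if m.any() else"")
tcp=status.state()["tcp_pos"]*1000; a=np.radians(-8.7); Q=np.array([[np.cos(a),-np.sin(a)],[np.sin(a),np.cos(a)]]); c=tcp[:2]+Q@np.array([-1.3,0])
for l in[(60,-36),(-60,36)]:
    p=np.r_[c+Q@np.array(l),53]/1000; q=ray(s,*dot(s,*proj(s,p),2),.053)[:2]*1000; print("upper centre (side)",(q-Q@np.array(l)).round(1))
E
```

```text
top wrench pts 185 [486. 268.  80.] [544. 308. 209.]
side wrench pts 79 [500. 273.  82.] [525. 302. 123.]
upper centre (side) [554.5   6.4]
upper centre (side) [554.5   6.2]
```

The wrench hangs with its lower end near 80 mm, as expected. In the side view the upper half's centre (554.5, 6.3) matches the lower half's (554.6, 6.4), and the seal is at full squeeze with about 28 N. Handing in.

```bash
python3 -c "
from cell import workorder; print(workorder.close_job())"
```

```text
the job is handed in; nothing more can be done
None
```

The job is handed in at about 22 s: the wrench hangs by its eye on the hook, and the upper half sits on both dowels with its nipple at the same end as the lower's, held pressed with about 28 N and the seal fully squeezed by the tool height.

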